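# Wake and zero the chocolate scale

### The arm

A 6-joint arm with a two-finger parallel gripper is mounted at the origin on the work surface. World frame = base frame: x ahead of the robot, y to its left, z up, the work surface at z = 0. Lengths are in mm, angles in rad, forces in N, time in s.
With the tool pointing down it reaches from about 350 to 775 mm from the base axis. Payload 7.3 kg.
Tool frame: the origin (TCP) lies between the finger pads; the fingertips stand arm.tips_ahead ahead of it and the grasp point (between the pads) lies 11 mm behind it (arm.tips_ahead is the distance from the TCP to the fingertips, in mm); z points along the fingers, y is the line along which they close (so a half turn about z gives the same grasp; the last joint's range is limited). The gripper opens to 92 mm and grips with 3 to 60 N. Pads are 19 mm wide; open, the fingers measure 130 mm over their backs; the gripper's body (75 mm by 190 mm) begins 47 mm behind the grasp point.
Start: joints at [1.139, 0.342, 1.524, -0, 1.275, -0.146], TCP at [147.995, 503.728, 234.741] pointing down, gripper open.
Joint ranges: [-2.53, 2.53], [-0.77, 2.02], [0.04, 2.7], [-1, 4.14], [0.28, 2.66], [-3.11, 3.11]. Speed limits (rad/s): [2.57, 2.57, 3.14, 3.14, 3.14, 3.14].

### API

Orientations are given as a unit quaternion [x, y, z, w].
In Python, from station import arm, get_image, camera_params, order gives the robot as it stands. The module is installed in compiled form; this text tells all that it offers.
- The arm moves only by the tool move_arm, never from a script. Its argument "commands" is text: rows parted by semicolons, each of 4 numbers parted by spaces: the shift along the tool's x, y, z in cm, then the turn about the tool's z in degrees. In form: tx ty tz yaw; .... A call has 1 to 5 rows; each row is the pose to reach, as a shift and turn from the pose commanded when the call began, along the tool's axes at that moment; what a row does not reach only later rows make up. A row lasts 1/8 s, in which the tool goes at most 62.5 mm and 10.7 degrees, less where a joint would pass 70% of its speed; a pose out of reach is approached as far as the arm can. A call with a gripper value outside its range is refused whole. "grip" is the opening, from 0 (shut) to 1 (fully open), set as the call begins (left out, the last holds). The fingers move at their own pace and stop on an object; "newtons" is the grip in N (left out, the last holds). Time passes only in rows, so rows that repeat a pose let the fingers close. It gives the time, the measured TCP pose, the force, the opening and the grip force at its end, in the units of the state.
- arm.get_state(): the state, without advancing time (a new reading comes with each control period).
- get_image(name): name is "side" or "top"; returns the picture (480x640x3 uint8, red, green, blue); there is no depth.
- camera_params(name): a dict with "camera_matrix" (3x3 intrinsics, pixels), "rvec" (rotation vector, rad) and "tvec" (3), from world to camera coordinates, as OpenCV has them. Camera axes: x right, y down, z forward; pixel columns grow to the right and rows downward; lengths in mm; the calibration is good to about 2 mm. A picture is of the moment at which its call begins. camera_params takes no time and is no camera call.
- order.sign_off(): hands the job in; it is judged then, once.
The state is a dict: "clock": time; "joint_positions": joint angles; "qd": joint speeds; "tau": joint torques, N m; "tcp_pos": TCP position; "tool_rot": TCP orientation; "wrist_force": force on the tool from outside, world axes, zero at the start; "wrist_torque": the same for the moment, N m; "opening": finger opening in mm; "gripper_force": force on a finger pad.
Only numpy, scipy, OpenCV 4.12 (cv2) and the standard library are available. Lean on these libraries where they do the work, as an engineer would, in place of code of your own. Each camera call takes 0.05 s, during which the arm holds its last target. There are 200 camera calls.

### The job

Switch on the bench scale by pressing its round key down with the fingertips and letting it spring back up, then zero it with the bowl in place by pressing the long key down and keeping it down for a full second before letting go. Press gently, and leave the square key, the bowl and everything else on the counter alone: nothing is to be picked up, knocked or shifted.

Things in the scene. Friction and masses are not known exactly. Their poses are not given: they have to be found in the camera images.
- scale: white bench scale, fixed, 300 mm deep (its x), 280 mm wide (its y); origin: centre of its underside, z up. Front panel (its -x side, towards the robot) flat, 60 mm above the counter: display at the left, three keys in a row at x = -95 mm, y = +20, -40, -100 mm; which key is where varies. Behind it the steel pan, top at 74 mm, from x = -35 to +145 mm
- key_round (a joint): round dark grey spring key on the scale's front panel; value 0 = up, grows to 0.006 (6 mm) as it is pressed straight down to its stop; needs 1 N to start, 4 N to reach the stop, springs back up by itself
- key_long (a joint): long dark grey spring key on the scale's front panel; value 0 = up, grows to 0.006 (6 mm) as it is pressed straight down to its stop; needs 1 N to start, 4 N to reach the stop, springs back up by itself
- key_square (a joint): square dark grey spring key on the scale's front panel; value 0 = up, grows to 0.006 (6 mm) as it is pressed straight down to its stop; needs 1 N to start, 4 N to reach the stop, springs back up by itself
- key_round_top (a point): centre of the top face of the round key; rides down with it; up, it stands 10 mm above the panel (70 mm above the counter); the round key is 36 mm across
- key_long_top (a point): centre of the top face of the long key; rides down with it; up, it stands 10 mm above the panel (70 mm above the counter); the long key is 64 mm along the scale's x and 22 mm wide
- key_square_top (a point): centre of the top face of the square key; rides down with it; up, it stands 10 mm above the panel (70 mm above the counter); the square key is small, 20 x 20 mm
- bowl: an empty round steel bowl, 150 mm across the rim, 55 mm tall, loose on the scale's steel pan; origin: centre of its underside
- praline_a: a loose brown square praline, 28 x 28 mm, 20 mm tall, standing on the scale's front panel near the corner by the display; origin: centre of its underside
- praline_b: another loose praline of the same size, on the counter beside the scale's left side; origin: centre of its underside
- spoon: a loose steel spoon 170 mm long, lying on the counter beside the scale's right side; origin: middle of its length, at the counter
- cup: a loose white cup, 80 mm across, 85 mm tall, on the counter at the left; origin: centre of its underside
- mould: a loose pale mould full of chocolates, 275 x 135 mm, 24 mm tall, flat on the counter at the left; origin: centre of its underside
- scraper: a loose scraper, steel blade 110 mm wide and red handle, 230 mm long, 20 mm tall, lying on the counter at the right; origin: where blade and handle meet, at the counter
- jar: a loose amber glass jar, 70 mm across, 90 mm tall, on the counter at the far right; origin: centre of its underside
Not all that is in view belongs to the job. What is meant by the bowl is not yellow, and is the larger of those in its own colour.

How it is judged:
By the outcome, as a careful person would: the job done as asked, in the order asked, and still so for the second after the job is handed in, with the robot touching nothing.
It also fails if it takes over 38 s, if anything falls off the work surface, if the arm or the gripper's body presses on something with over 40 N, if the wrist force passes 120 N, or if a joint passes its speed limit or range.

## Working session

There is one attempt and no reset: what is moved stays moved. The work goes in short steps, Python scripts to look and compute and a tool call to move; the robot and the scene stay as the last step left them, time stands still between calls to the robot, and variables do not carry over. Pictures are saved under pics/ and viewed, at most 10 in all, crops included, and the job is handed in when it is done.

Besides the shell and the picture viewer there is one more tool, called after "Emit:" by a JSON object that holds its "api" and its "payload", one argument or row to a line. move_arm: Moves the arm, as the interface text tells. Its arguments: {"type":"object","properties":{"commands":{"type":"string"},"grip":{"type":"number"},"newtons":{"type":"number"}},"required":["commands"]}

```bash
mkdir -p pics
python3 - <<'E'
from station import arm,get_image,camera_params
import cv2
for n in("top","side"):
    cv2.imwrite(f"pics/{n}0.png",get_image(n)[:,:,::-1]); print(n,camera_params(n))
s=arm.get_state(); print(s, arm.tips_ahead)
E
```

```text
top {'camera_matrix': array([[574.03809538,   0.        , 323.58462234],
       [  0.        , 574.03809538, 237.37064762],
       [  0.        ,   0.        ,   1.        ]]), 'rvec': array([ 2.14914899, -2.11044909,  0.18965406]), 'tvec': array([ -11.61886736,  527.60999359, 1466.13878014])}
side {'camera_matrix': array([[612.04423837,   0.        , 318.28718812],
       [  0.        , 612.04423837, 241.34083513],
       [  0.        ,   0.        ,   1.        ]]), 'rvec': array([ 2.1604719 , -0.54177962,  0.28180186]), 'tvec': array([-460.60738313,  226.15251516, 1344.48532949])}
{'clock': 0.1, 'joint_positions': array([ 1.13897811e+00,  3.42652797e-01,  1.52490964e+00,  1.74373777e-05,
        1.27538849e+00, -1.45958920e-01]), 'qd': array([-0.00061765, -0.00256827, -0.00353902,  0.00026022, -0.00073581,
       -0.00056804]), 'tau': array([ 2.12741172e-03, -4.32007670e+01, -2.44693440e+01,  7.21182232e-02,
        5.26067102e-02, -1.01691769e-04]), 'tcp_pos': array([147.848474  , 503.39451534, 234.11871501]), 'tool_rot': array([ 1.42445981e-01,  9.89802344e-01, -6.48618680e-04, -2.01471087e-04]), 'wrist_force': array([0.1346028 , 0.36315728, 0.28513942]), 'wrist_torque': array([ 0.03673475, -0.01684701,  0.00525808]), 'gripper_force': 0.0, 'opening': 91.80957469592802} 8.0
```

View pics/top0.png

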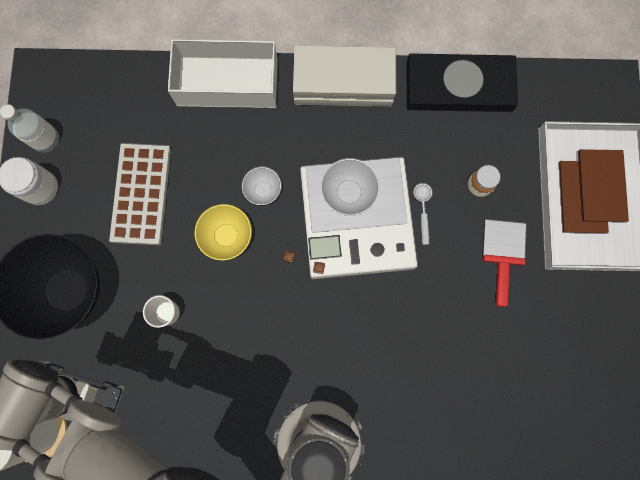

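View pics/side0.png

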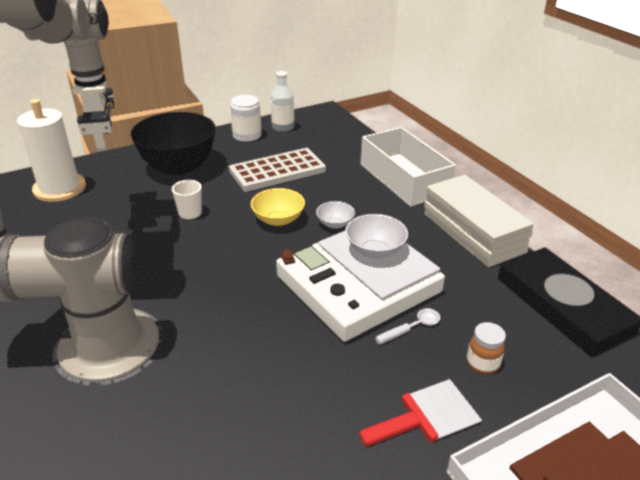

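The scale's keys from left to right in the top view are long (354,251), round (377,249) and square (400,247). The larger steel bowl is on the pan, and a praline sits by the display at (319,268). I'll enlarge both views.

Run:
```python
import cv2,numpy as np
a=cv2.imread("pics/top0.png")[220:290,300:425]; b=cv2.imread("pics/side0.png")[235:335,270:395]
f=lambda i:cv2.resize(i,None,fx=6,fy=6,interpolation=cv2.INTER_CUBIC)[:600]
cv2.imwrite("pics/ca.png",f(a)); cv2.imwrite("pics/cb.png",f(b))
```

```text
(no output)
```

View pics/ca.png

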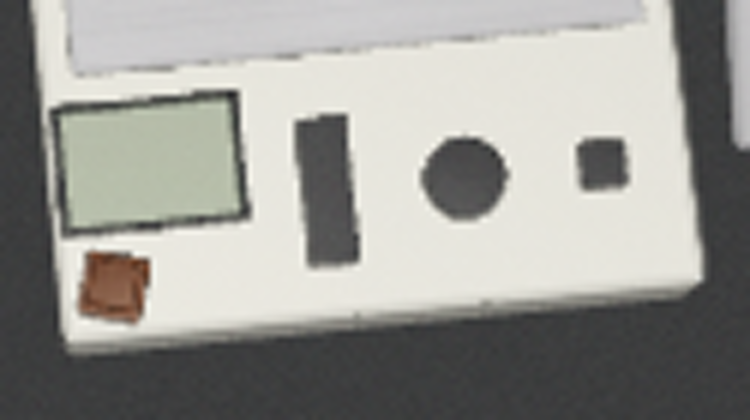

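View pics/cb.png

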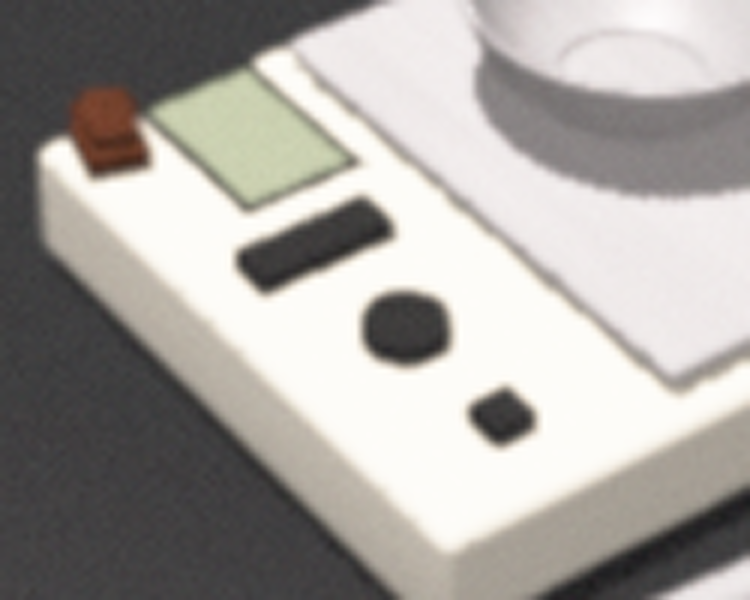

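Crop pixels, top view: long (327,190), round (465,178), square (603,163). Side view: long (315,243), round (407,325), square (502,413).

```bash
cat > h.py <<'E'
from station import *
import cv2,numpy as np
from scipy.spatial.transform import Rotation as R
def back(n,uv,z):
    c=camera_params(n);r=cv2.Rodrigues(c["rvec"])[0];o=-r.T@c["tvec"]
    d=r.T@np.linalg.inv(c["camera_matrix"])@[*uv,1]
    return o+d*(z-o[2])/d[2]
E
python3 - <<'E'
from h import *
np.set_printoptions(precision=2,suppress=True)
T=[(327,190),(465,178),(603,163)];S=[(315,243),(407,325),(502,413)]
t=np.array([back("top",(u/6-.4+300,v/6-.4+220),70) for u,v in T])
s=np.array([back("side",(u/6-.4+270,v/6-.4+235),70) for u,v in S])
print(t);print(s);m=(t+s)/2
print(np.linalg.norm(np.diff(m,axis=0),axis=1)); d=m[2]-m[0]; print("scale yaw",np.degrees(np.arctan2(d[0],-d[1])))
print("praline",back("top",(115/6+300,285/6+220),80))
st=arm.get_state();M=R.from_quat(st["tool_rot"]).as_matrix();print(M)
for k in m: print("tool shift cm to above key",M.T@(k-st["tcp_pos"])/10)
E
```

```text
[[ 488.57  -81.5    70.  ]
 [ 494.89 -140.91   70.  ]
 [ 502.53 -200.42   70.  ]]
[[ 487.31  -84.66   70.  ]
 [ 494.96 -143.39   70.  ]
 [ 501.51 -202.37   70.  ]]
[59.48 59.67]
scale yaw 6.788076193104496
praline [443.49   7.84  80.  ]
[[-0.96  0.28 -0.  ]
 [ 0.28  0.96 -0.  ]
 [ 0.   -0.   -1.  ]]
tool shift cm to above key [-49.17 -46.66  16.46]
tool shift cm to above key [-51.51 -52.13  16.47]
tool shift cm to above key [-53.86 -57.61  16.48]
```

Emit:
{"api": "move_arm", "payload": {
  "commands": "-4 -3 0 -4.6; -8 -6 0 -9.2; -12 -9 0 -13.8; -16 -12 0 -18.4; -20 -15 0 -23",
  "grip": 0,
  "newtons": 10
}}

```text
clock: 0.72
tcp_pos: [298.2, 302.0, 234.6]
tool_rot: [-0.059, 0.998, -0.0, -0.0]
wrist_force: [0.7, 1.1, 0.2]
opening: 46.8
gripper_force: 0.0
```

```bash
cat >> h.py <<'E'
def goto(*ps):
    st=arm.get_state();M=R.from_quat(st["tool_rot"]).as_matrix()
    print(st["clock"],st["tcp_pos"].round(1),"y",M[:,1].round(3),"x",M[:,0].round(3),"F",st["wrist_force"].round(2),st["opening"],st["joint_positions"].round(2))
    for p in ps: print(p,(M.T@(np.array(p)-st["tcp_pos"])/10).round(2))
E
python3 -c "
from h import *
goto((430,80,234),(495,-142,150))"
```

```text
0.725 [298.2 302.  234.6] y [-0.118  0.993 -0.   ] x [-0.993 -0.118  0.   ] F [0.71 1.07 0.21] 46.80828014669291 [ 0.61  0.16  1.78 -0.    1.21 -1.08]
(430, 80, 234) [-10.46 -23.6    0.06]
(495, -142, 150) [-14.29 -46.42   8.46]
```

Emit:
{"api": "move_arm", "payload": {
  "commands": "-2 -4.7 0 0; -4 -9.4 0 0; -6 -14.1 0 0; -8 -18.8 0 0; -10.4 -23.6 0 0"
}}

```text
clock: 1.35
tcp_pos: [428.5, 79.4, 234.6]
tool_rot: [-0.058, 0.998, 0.0, -0.0]
wrist_force: [0.9, 1.0, -0.0]
opening: 1.1
gripper_force: 0.0
```

Emit:
{"api": "move_arm", "payload": {
  "commands": "-0.8 -4.6 0 0; -1.6 -9.2 0 0; -2.4 -13.8 0 0; -3.2 -18.4 2 0; -3.9 -22.8 5 0"
}}

```text
clock: 1.98
tcp_pos: [493.9, -142.8, 184.6]
tool_rot: [-0.058, 0.998, -0.0, 0.001]
wrist_force: [1.1, 0.3, -0.7]
opening: 0.4
gripper_force: 0.0
```

Emit:
{"api": "move_arm", "payload": {
  "commands": "0 0 0 0; 0 0 0 0; 0 0 0 0"
}}

```text
clock: 2.35
tcp_pos: [493.3, -140.0, 185.5]
tool_rot: [-0.058, 0.998, -0.0, 0.001]
wrist_force: [0.1, -0.8, -0.3]
opening: 0.4
gripper_force: 0.0
```

```bash
python3 -c "
from h import *
goto((495,-142,82),(488,-83,82))
for n,(a,b) in dict(top=(180,290),side=(220,310)).items():
    im=get_image(n)[a-40:a+110,290:430,::-1]
    cv2.imwrite(f'pics/{n}1.png',cv2.resize(im,None,fx=4,fy=4,interpolation=2))
"; python3 -c "
import cv2,numpy as np;cv2.imwrite('pics/c1.png',cv2.resize(np.hstack([cv2.imread('pics/top1.png'),cv2.imread('pics/side1.png')]),(800,428)))"
```

```text
2.35 [ 493.3 -140.   185.5] y [-0.117  0.993 -0.   ] x [-0.993 -0.117 -0.001] F [ 0.11 -0.79 -0.31] 0.3842058954325583 [-0.43  0.37  1.63  0.    1.14 -2.11]
(495, -142, 82) [-0.13 -0.21 10.35]
(488, -83, 82) [-0.12  5.73 10.35]
```

View pics/c1.png

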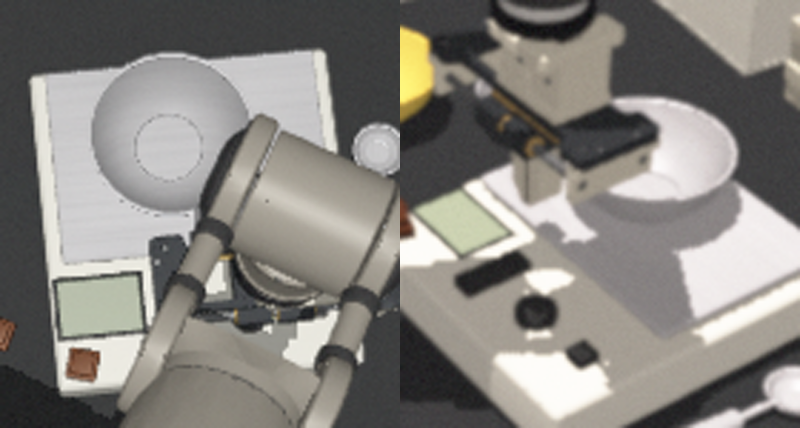

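The gripper is closed over the round key, and its body lies across the panel clear of the bowl. Descending.

Emit:
{"api": "move_arm", "payload": {
  "commands": "-0.1 -0.2 3 0; -0.1 -0.2 6 0; -0.1 -0.2 8.5 0; -0.1 -0.2 10 0; -0.1 -0.2 10 0"
}}

```text
clock: 3.08
tcp_pos: [494.1, -142.4, 84.3]
tool_rot: [-0.058, 0.998, 0.0, -0.001]
wrist_force: [0.2, -0.8, 0.5]
opening: 0.5
gripper_force: 0.0
```

Emit:
{"api": "move_arm", "payload": {
  "commands": "0 0 0 0; 0 0 0.2 0; 0 0 0.4 0; 0 0 0.6 0; 0 0 0.6 0"
}}

```text
clock: 3.7
tcp_pos: [494.3, -142.8, 78.5]
tool_rot: [-0.058, 0.998, 0.0, -0.0]
wrist_force: [0.4, 0.7, 0.8]
opening: 0.7
gripper_force: 0.0
```

Emit:
{"api": "move_arm", "payload": {
  "commands": "0 0 0.1 0; 0 0 0.2 0; 0 0 0.2 0; 0 0 0.2 0"
}}

```text
clock: 4.2
tcp_pos: [494.4, -142.8, 76.8]
tool_rot: [-0.058, 0.998, 0.0, 0.0]
wrist_force: [-0.5, -0.4, 1.7]
opening: 0.4
gripper_force: 0.8
```

Emit:
{"api": "move_arm", "payload": {
  "commands": "0 0 0.1 0; 0 0 0.2 0; 0 0 0.3 0; 0 0 0.4 0; 0 0 0.4 0"
}}

```text
clock: 4.82
tcp_pos: [494.4, -142.9, 72.7]
tool_rot: [-0.058, 0.998, 0.0, 0.0]
wrist_force: [-0.5, -0.6, 3.8]
opening: 0.3
gripper_force: 1.8
```

Emit:
{"api": "move_arm", "payload": {
  "commands": "0 0 0.1 0; 0 0 0.15 0; 0 0 0.15 0"
}}

```text
clock: 5.2
tcp_pos: [494.5, -142.9, 72.1]
tool_rot: [-0.058, 0.998, -0.0, 0.0]
wrist_force: [-3.8, 1.9, 12.4]
opening: 0.4
gripper_force: 5.7
```

Emit:
{"api": "move_arm", "payload": {
  "commands": "0 0 -0.5 0; 0 0 -1.2 0; 0 0 -2.2 0; 0 0 -3 0; 0 0 -3 0"
}}

```text
clock: 5.82
tcp_pos: [494.8, -143.0, 102.0]
tool_rot: [-0.058, 0.998, -0.0, 0.001]
wrist_force: [-0.7, -0.1, -0.0]
opening: 0.8
gripper_force: 0.0
```

Emit:
{"api": "move_arm", "payload": {
  "commands": "0 2 0 0; 0 4 0 0; 0 6 0 0; 0 6 0 0; 0 6 0 0"
}}

```text
clock: 6.45
tcp_pos: [487.7, -83.1, 101.3]
tool_rot: [-0.058, 0.998, -0.0, 0.0]
wrist_force: [-0.1, 0.4, 0.6]
opening: 0.4
gripper_force: 0.0
```

```bash
python3 -c "
from h import *
goto((488,-83,79),(488,-83,72))
im=get_image('side')[200:340,270:430,::-1]
cv2.imwrite('pics/s2.png',cv2.resize(im,None,fx=4,fy=4,interpolation=2))"
```

```text
6.45 [487.7 -83.1 101.3] y [-0.116  0.993 -0.   ] x [-0.993 -0.116 -0.   ] F [-0.13  0.36  0.6 ] 0.44167839030825307 [-0.32  0.44  1.79 -0.    0.91 -2.01]
(488, -83, 79) [-0.03  0.01  2.23]
(488, -83, 72) [-0.03  0.01  2.93]
```

View pics/s2.png

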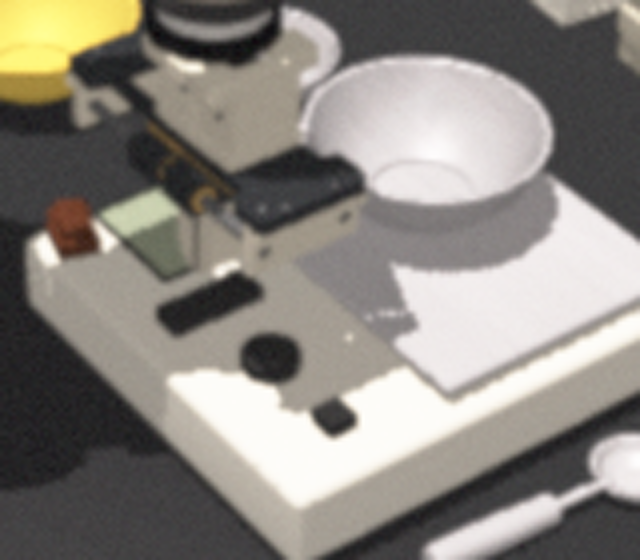

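The round key is back up and the tips are over the long key at (210,300). The bowl hasn't moved.

Emit:
{"api": "move_arm", "payload": {
  "commands": "0 0 0.8 0; 0 0 1.5 0; 0 0 2 0; 0 0 2.2 0; 0 0 2.2 0"
}}

```text
clock: 7.12
tcp_pos: [487.4, -83.3, 79.0]
tool_rot: [-0.058, 0.998, 0.0, -0.0]
wrist_force: [-1.0, 0.3, -0.4]
opening: 0.4
gripper_force: 0.0
```

Emit:
{"api": "move_arm", "payload": {
  "commands": "0 0 0.15 0; 0 0 0.3 0; 0 0 0.45 0; 0 0 0.6 0; 0 0 0.7 0"
}}

```text
clock: 7.75
tcp_pos: [487.7, -83.3, 72.3]
tool_rot: [-0.058, 0.998, -0.0, 0.0]
wrist_force: [-0.7, 0.3, 4.6]
opening: 0.2
gripper_force: 1.9
```

Emit:
{"api": "move_arm", "payload": {
  "commands": "0 0 0.05 0; 0 0 0.1 0; 0 0 0.1 0"
}}

```text
clock: 8.12
tcp_pos: [487.7, -83.3, 72.1]
tool_rot: [-0.058, 0.998, -0.0, 0.0]
wrist_force: [-2.5, -0.1, 10.9]
opening: 0.6
gripper_force: 5.5
```

At the stop. Holding about 1.6 s more.

Emit:
{"api": "move_arm", "payload": {
  "commands": "0 0 0 0; 0 0 0 0; 0 0 0 0; 0 0 0 0; 0 0 0 0"
}}

```text
clock: 8.75
tcp_pos: [487.7, -83.3, 72.1]
tool_rot: [-0.058, 0.998, -0.0, 0.0]
wrist_force: [-1.6, 0.4, 10.5]
opening: 0.5
gripper_force: 5.4
```

Emit:
{"api": "move_arm", "payload": {
  "commands": "0 0 0 0; 0 0 0 0; 0 0 0 0; 0 0 0 0; 0 0 0 0"
}}

```text
clock: 9.38
tcp_pos: [487.7, -83.3, 72.1]
tool_rot: [-0.058, 0.998, -0.0, 0.001]
wrist_force: [-2.3, 0.5, 11.8]
opening: 0.5
gripper_force: 5.4
```

Emit:
{"api": "move_arm", "payload": {
  "commands": "0 0 0 0; 0 0 0 0; 0 0 0 0"
}}

```text
clock: 9.75
tcp_pos: [487.7, -83.3, 72.1]
tool_rot: [-0.058, 0.998, -0.0, 0.0]
wrist_force: [-1.5, -0.3, 11.4]
opening: 0.7
gripper_force: 5.4
```

Emit:
{"api": "move_arm", "payload": {
  "commands": "0 0 -0.5 0; 0 0 -1.2 0; 0 0 -3 0; 0 0 -6 0; 0 0 -10 0"
}}

```text
clock: 10.38
tcp_pos: [486.5, -82.9, 171.4]
tool_rot: [-0.058, 0.998, 0.001, -0.001]
wrist_force: [0.2, 0.6, 0.1]
opening: 0.6
gripper_force: 0.0
```

Emit:
{"api": "move_arm", "payload": {
  "commands": "0 0 -3 0; 0 0 -5 0; 0 0 -5 0; 0 0 -5 0"
}}

```text
clock: 10.88
tcp_pos: [486.8, -83.0, 220.1]
tool_rot: [-0.058, 0.998, 0.0, -0.001]
wrist_force: [0.5, 0.6, -0.8]
opening: 0.2
gripper_force: 0.0
```

```bash
python3 -c "
from h import *
goto()
im=get_image('side')[200:350,250:450,::-1]
cv2.imwrite('pics/s3.png',cv2.resize(im,None,fx=4,fy=4,interpolation=2))"
```

```text
10.875 [486.8 -83.  220.1] y [-0.115  0.993  0.001] x [-0.993 -0.115  0.002] F [ 0.5   0.56 -0.83] 0.2446974282568372 [-0.32  0.3   1.63  0.    1.22 -2.01]
```

View pics/s3.png

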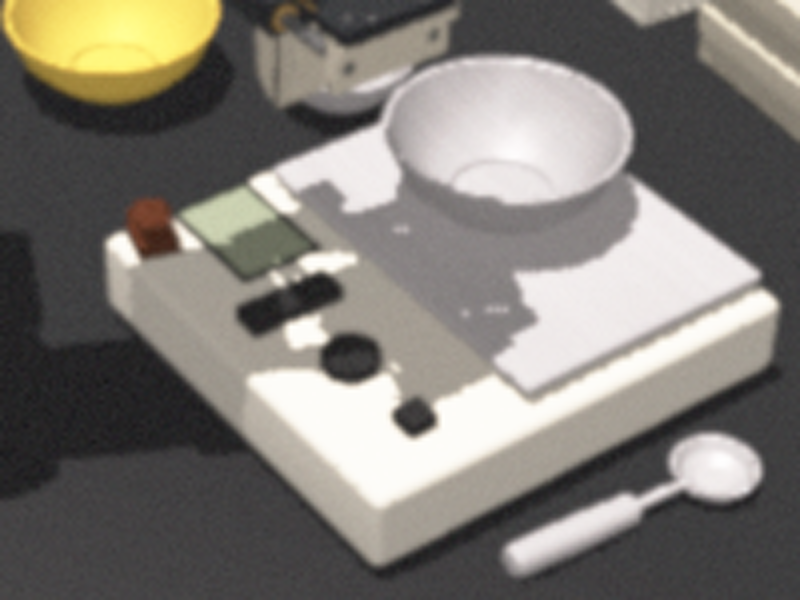

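All three keys are up, and the bowl, praline and spoon are where they were.

```bash
python3 -c "
from station import order
print(order.sign_off())"
```

```text
the job is handed in; nothing more can be done
None
```

I pressed the round key to its stop and let it spring back, then held the long key at its stop for about 1.6 s and let go; peak force was about 12 N, no other object appeared moved in the last picture, and I handed the job in at about 11 s (no verdict came back).

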